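Stack the parts tray on its base tray and clip it down

TASK

Pick up the light grey parts tray by its orange handle and stack it on the blue base tray: lower it gently so its four corner lugs drop into the sockets, then press it down, no harder than needed, until it sits fully home and level with both orange clips snapped over its ribs, and let go. Keep the tray level, with the gear and the bearing inside it, and leave everything else on the bench alone.

Things in the scene. Friction and masses are not known exactly. Their poses are not given: they have to be found in the camera images.
- tray: Loose light grey parts tray, 216 (x) x 150 (y) mm, walls up to z = 45 mm, 0.55 to 0.8 kg loaded. Origin: its centre at the level of the rubber pads under its floor. Four orange lugs below at x = +-90, y = +-57 mm: 16 mm in diameter, 21 mm long, the last 3 mm tapered to 14 mm; it stands on them. Uprights at x = +-62 mm carry the handle. It may be stacked either way round (half a turn).
- handle (a point): Centre of the tray's orange handle bar, 93 mm above the tray's origin: 144 mm long (tray x), 18 mm wide (tray y), 16 mm high; 40 mm of free space between its underside and the tray's walls.
- left_rib (a point): Middle of the orange catch rib on the tray's +y side, at y = 79, z = 10 mm of the tray: 80 mm above the bench when that side is home.
- right_rib (a point): The same on the tray's -y side (y = -79, z = 10 mm): 80 mm above the bench when that side is home.
- frame: Grey steel locating frame, 294 (x) x 162 (y) mm, screwed to the bench; origin at its centre on the bench. The blue base tray stands in it, square and centred across (y), but with end play along x: its middle may lie anywhere from -12 to +12 mm along the frame's x. Where is NOT reported: look or feel for it. Sliding it takes about 10 N.
- nominal (a point): Middle of the blue base tray's rim if it stood centred, 70 mm above the frame's origin. The base tray is 216 x 150 mm; its four sockets, 18 (x) x 20 (y) mm, 25 mm deep, open at the rim, are at x = +-90, y = +-57 mm from ITS OWN middle, in flat-topped posts 40 x 35 mm. The parts tray's origin is 91 mm up with its lugs on the posts, 70 mm when home. Over 50 N between them cracks the trays.
- clip_left (a joint): Angle of the orange spring clip on the base tray's +y side, 56 mm wide, its top 98 mm above the bench: 0 closed, grows outward. The descending rib pushes its sloped nose out (about 0.1 rad) from 85 mm of tray height on; it snaps back over the rib just before home. Passing both clips takes 12 to 24 N of downward force in all, weight included: the tray's weight alone is not enough.
- clip_right (a joint): The same for the clip on the base tray's -y side.
- gear: Loose dark steel gear, 56 mm across, 18 mm high, lying flat in a compartment of the tray; origin under its centre.
- bearing: Loose bright steel bearing, 50 mm across, 14 mm high, lying flat in another compartment of the tray; origin under its centre.
- spanner: Bystander: steel spanner, 170 mm, lying between the trays.
- tap_handle: Bystander: steel T-handle with a tap, 180 mm, lying on the bench.
- threadlock: Bystander: red bottle, 36 mm across, 95 mm high.
- bolt_dish: Bystander: steel dish, 104 mm across, 30 mm high.
- screwdriver: Bystander: screwdriver, 200 mm.

How it is judged:
By the outcome, as a careful person would: the job done as asked, in the order asked, and still so for the second after the job is handed in, with the robot touching nothing.
It also fails if it takes over 51 s, if anything falls off the work surface, if the arm or the gripper's body presses on something with over 40 N, if the wrist force passes 120 N, or if a joint passes its speed limit or range.

ROBOT

A 6-joint arm with a two-finger parallel gripper is mounted at the origin on the work surface. World frame = base frame: x ahead of the robot, y to its left, z up, the work surface at z = 0. Lengths are in m, angles in rad, forces in N, time in s.
With the tool pointing down it reaches from about 0.3 to 0.775 m from the base axis. Payload 14.6 kg.
Tool frame: the origin (TCP) lies on the mounting face of the last link; the fingertips stand 199 mm ahead of it and the grasp point (between the pads) lies 180 mm ahead of it; z points along the fingers, y is the direction in which the jaws open and shut (so a half turn about z gives the same grasp; the last joint's range is limited). The gripper opens to 94 mm and grips with 3 to 60 N. Pads are 16 mm wide; open, the fingers measure 119 mm over their backs; the gripper's body (75 mm by 177 mm) begins 78 mm behind the grasp point.
Start: joints at [1.171, 0.3, 1.521, -0, 1.321, -0.067], TCP at [0.18, 0.52, 0.405] pointing down, gripper open.
Joint ranges: [-3.03, 3.03], [-0.79, 2.21], [0.23, 2.52], [-1.04, 4.18], [0, 3.07], [-2.55, 2.55]. Speed limits (rad/s): [2.22, 2.22, 2.57, 3.14, 3.14, 3.14].

INTERFACE

Orientations are given as [roll, pitch, yaw] about the fixed x, y, z axes, in that order (R = Rz(yaw) Ry(pitch) Rx(roll)).
In Python, from station import sensors, vision, job gives the robot as it stands. The module is installed in compiled form; this text tells all that it offers.
- The arm moves only by the tool arm_command, never from a script. Its argument "plan" is one flat list of numbers, 5 for each row, row after row: the closure, from -1 (fully open) to 1 (shut), so that 0 is half open, then the shift along the world's x, y, z scaled (see below), then the turn about the world's z scaled (see below). A call has 1 to 20 rows; each row is the pose to reach, as a shift and turn from the pose commanded when the call began; what a row does not reach only later rows make up. The controller multiplies each number of a shift by 400 mm and each number of a turn by 120 degrees. A row lasts 1/10 s, in which the tool goes at most 50 mm and 8.59 degrees, less where a joint would pass 70% of its speed; a pose out of reach is approached as far as the arm can. A call with a number of a shift or a turn outside -1 to 1 is refused whole. A call with a gripper value outside its range is refused whole. The fingers move at their own pace and stop on an object; "newtons" is the grip in N (left out, the last holds). Time passes only in rows, so rows that repeat a pose let the fingers close. It gives the time, the measured TCP pose, the force and the opening at its end, in the units of the state.
- sensors.get_obs(): the state, without advancing time (a new reading comes with each control period).
- vision.camera(name): name is "scene" or "top" or "wrist"; returns the picture (384x512x3 uint8, blue, green, red); there is no depth.
- vision.camera_params(name): a dict with "intrinsics" (3x3 intrinsics, pixels), "k1" (the pictures are not rectified: a ray, as slopes to the right and down, at radius r is drawn at 1 + k1 r^2 times it, then the intrinsics apply), "rvec" (rotation vector, rad) and "tvec" (3), from world to camera coordinates, as OpenCV has them. Camera axes: x right, y down, z forward; pixel columns grow to the right and rows downward; lengths in m; the calibration is good to about 2 mm. A picture is of the moment at which its call begins: read the wrist's pose just before it. camera_params takes no time and is no camera call; for the wrist camera it gives the pose at the moment of the call.
- job.hand_in(): hands the job in, once; it reports no verdict.
Trained networks look in the newest picture that a camera, given by its name, has taken for a name from the list of things; names that differ only in an ending like _2 or _b are one class to them, and where a whole thing is asked for, a point or a joint stands for the part that bears it (a point fixed in the world has none). Each returns a list of dicts, best first, with "confidence" (0 to 1); they miss things now and then, are a little off and sometimes report something else, mostly with a low value. They report only what shows in the picture. A call takes as long as a camera call.
- vision.search_frame(name, camera): "at" ([row, column] in pixels, amid what is visible of it).
- vision.silhouettes(name, camera): "mask" (384x512 bool, what is visible of it) and "at" ([row, column] in pixels, amid what is visible of it).
- vision.pinpoint(name, camera): "at" ([row, column] in pixels: a listed point, or the origin of a listed thing).
The state is a dict: "time_s": time; "qpos": joint angles; "joint_vel": joint speeds; "tau": joint torques, N m; "ee_pos": TCP position; "eef_rot": TCP orientation; "force": force on the tool from outside, world axes, zero at the start; "moment": the same for the moment, N m; "grip_width": finger opening in m.
Only numpy, scipy, OpenCV 4.12 (cv2) and the standard library are available. Lean on these libraries where they do the work, as an engineer would, in place of code of your own. Each camera call takes 0.05 s, during which the arm holds its last target.

## Working session

There is one attempt and no reset: what is moved stays moved. The work goes in short steps, Python scripts to look and compute and a tool call to move; the robot and the scene stay as the last step left them, time stands still between calls to the robot, and variables do not carry over. Pictures are saved under pics/ and viewed, and the job is handed in when it is done.

Besides the shell and the picture viewer there is one more tool, called by a JSON object that holds its "name" and its "arguments". arm_command: Moves the arm, as the interface text tells. Its arguments: {"type":"object","properties":{"plan":{"type":"array"},"newtons":{"type":"number"}},"required":["plan"]}

```bash
mkdir -p pics
cat > h.py <<'E'
import numpy as np, cv2
from station import sensors, vision, job
def shot(c,fn):
    im=np.array(vision.camera(c)); cv2.imwrite('pics/'+fn,im); return im
def ray(c,at):
    p=vision.camera_params(c); K=np.array(p['intrinsics'],float); k1=p['k1']
    R=cv2.Rodrigues(np.array(p['rvec'],float))[0]; t=np.array(p['tvec'],float).ravel()
    d=np.array([[[at[1],at[0]]]],float)
    u=cv2.undistortPoints(d,K,np.array([k1,0,0,0,0.]))[0,0]
    v=R.T@np.array([u[0],u[1],1.]); return -R.T@t, v
def onz(c,at,z):
    o,v=ray(c,at); return o+v*(z-o[2])/v[2]
def proj(c,P):
    p=vision.camera_params(c)
    q,_=cv2.projectPoints(np.array(P,float).reshape(-1,1,3),np.array(p['rvec'],float),np.array(p['tvec'],float),np.array(p['intrinsics'],float),np.array([p['k1'],0,0,0,0.]))
    return q[:,0,::-1]
E
python3 - <<'E'
from h import *
np.set_printoptions(precision=4,suppress=True)
print(sensors.get_obs())
for c in ['top','scene','wrist']:
    shot(c,c+'0.png'); p=vision.camera_params(c); print(c,p)
for n,z in [('handle',.114),('tray',.021),('left_rib',.031),('right_rib',.031),('frame',0),('nominal',.07),('gear',.03),('bearing',.03)]:
    for c in ['top','scene']:
        for r in vision.pinpoint(n,c)[:2]: print(n,c,np.array(r['at']),r['confidence'],onz(c,r['at'],z))
E
```

```text
{'time_s': 0.0, 'qpos': array([ 1.1714,  0.3005,  1.5216, -0.    ,  1.3207, -0.0666]), 'joint_vel': array([-0.0002,  0.0016, -0.0014, -0.0001,  0.0012, -0.0002]), 'tau': array([  0.0025, -53.1814, -35.2729,   0.071 ,   0.0247,  -0.0001]), 'ee_pos': array([0.1797, 0.5198, 0.4041]), 'eef_rot': array([-3.1405, -0.    ,  2.8088]), 'force': array([-0.2776,  0.3635, -0.7168]), 'moment': array([ 0.0067, -0.0102,  0.0333]), 'grip_width': 0.09426977110045288}
top {'intrinsics': array([[359.5663,   0.    , 252.5838],
       [  0.    , 359.5663, 189.4119],
       [  0.    ,   0.    ,   1.    ]]), 'k1': -0.07298573058312431, 'rvec': array([ 2.1628, -2.1509,  0.2041]), 'tvec': array([-0.0219,  0.5872,  1.0487])}
scene {'intrinsics': array([[410.6017,   0.    , 262.1742],
       [  0.    , 410.6017, 192.6834],
       [  0.    ,   0.    ,   1.    ]]), 'k1': -0.09645573716676083, 'rvec': array([ 1.2027,  2.1953, -1.0387]), 'tvec': array([ 0.3229, -0.2249,  1.7684])}
wrist {'intrinsics': array([[341.1699,   0.    , 248.5215],
       [  0.    , 341.1699, 196.192 ],
       [  0.    ,   0.    ,   1.    
[... 459 characters left out ...]
5 247.2] 0.72 [ 0.5705 -0.0027  0.031 ]
left_rib scene [238.1 360.1] 0.8 [0.5362 0.3143 0.031 ]
right_rib top [204.2 194.5] 0.7 [0.5424 0.1582 0.031 ]
right_rib scene [224.6 311.4] 0.66 [0.564  0.1588 0.031 ]
frame top [201.2 318.1] 0.63 [ 0.5581 -0.2292  0.    ]
frame scene [187.9 217.3] 0.56 [ 0.5462 -0.2318  0.    ]
nominal top [203.4 327.2] 0.56 [ 0.543  -0.2411  0.07  ]
nominal scene [172.9 216.6] 0.73 [ 0.5477 -0.229   0.07  ]
gear top [188.3 178.7] 0.6 [0.5913 0.2082 0.03  ]
gear top [215.4 153.8] 0.53 [0.5072 0.2813 0.03  ]
gear scene [227.4 352.1] 0.44 [0.5037 0.2742 0.03  ]
bearing top [190.3 178.7] 0.65 [0.5851 0.208  0.03  ]
bearing scene [236.4 318.9] 0.69 [0.598  0.2023 0.03  ]
```

Run:
```python
import cv2
a=cv2.imread('pics/top0.png');b=cv2.imread('pics/scene0.png')
cv2.imwrite('pics/t0z.png',cv2.resize(a[110:300,90:450],None,fx=2.2,fy=2.2,interpolation=2))
cv2.imwrite('pics/s0z.png',cv2.resize(b[100:300,130:430],None,fx=2.6,fy=2.6,interpolation=2))
```

```text
(no output)
```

View pics/t0z.png

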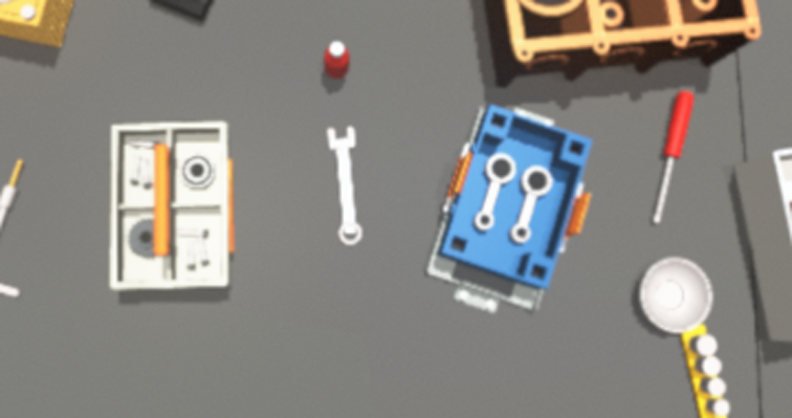

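View pics/s0z.png

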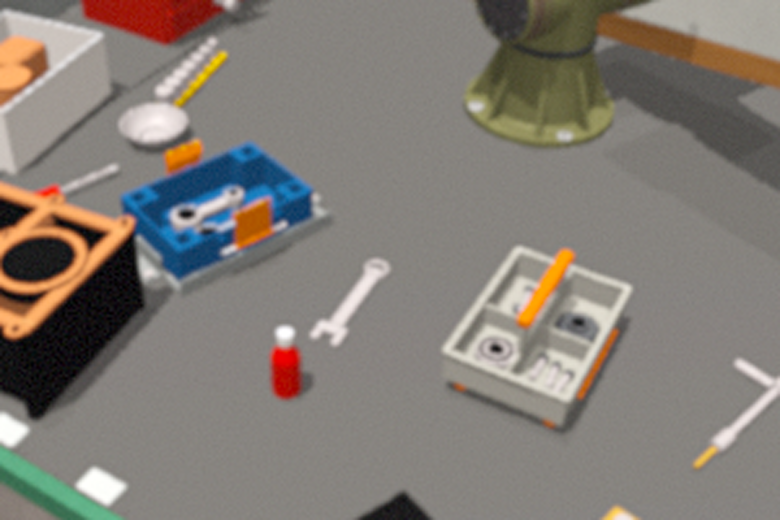

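View pics/wrist0.png

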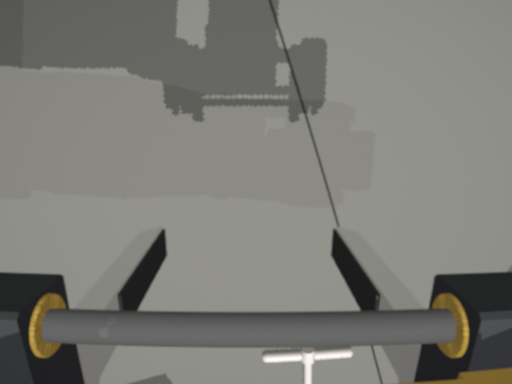

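Top view: tray around px (199,168), long side roughly along world x. The base tray is around (200,328), turned about −18°, with more frame showing at its near (−x) end. Next I'll check where the wrist camera sits and fit the poses from the masks.

```bash
cat > fit.py <<'E'
from h import *
np.set_printoptions(precision=4,suppress=True)
def quad(mask):
    m=mask.astype(np.uint8)
    c=max(cv2.findContours(m,0,1)[0],key=cv2.contourArea)
    return c[:,0,:]
E
python3 - <<'E'
from fit import *
p=vision.camera_params('wrist');R=cv2.Rodrigues(p['rvec'])[0];C=-R.T@p['tvec']
print('cam',C,'axes',R)
a=cv2.imread('pics/top0.png'); hsv=cv2.cvtColor(a,cv2.COLOR_BGR2HSV)
blue=((hsv[...,0]>100)&(hsv[...,0]<118)&(hsv[...,1]>120)); blue[:, :270]=0; blue[:,380:]=0
c=quad(blue)
W=np.array([onz('top',(r,cc),.07)[:2] for cc,r in cv2.convexHull(c.reshape(-1,1,2))[:,0]])
print(cv2.minAreaRect(W.astype(np.float32)*1000))
s=vision.silhouettes('tray','top')
print([x['confidence'] for x in s])
gr=(hsv[...,1]<60)&(hsv[...,2]>170); gr[:,:135]=0;gr[:,200:]=0;gr[:160]=0;gr[245:]=0
W=np.array([onz('top',(r,cc),.066)[:2] for cc,r in cv2.convexHull(quad(gr).reshape(-1,1,2))[:,0]])
print(cv2.minAreaRect(W.astype(np.float32)*1000))
orr=(hsv[...,0]<20)&(hsv[...,1]>150)&(hsv[...,2]>120);orr[:,175:]=0;orr[:,:150]=0;orr[:160]=0;orr[245:]=0
W=np.array([onz('top',(r,cc),.122)[:2] for cc,r in cv2.convexHull(quad(orr).reshape(-1,1,2))[:,0]])
print(cv2.minAreaRect(W.astype(np.float32)*1000))
E
```

```text
cam [0.109  0.5429 0.3855] axes [[ 0.3251  0.9457 -0.0002]
 [ 0.9139 -0.3142  0.2569]
 [ 0.2429 -0.0837 -0.9664]]
((557.6206665039062, -232.1580047607422), (153.48370361328125, 218.8389129638672), 70.95650482177734)
[0.7]
((544.3258056640625, 236.61561584472656), (224.98892211914062, 159.3294219970703), 2.388669490814209)
((542.6192626953125, 235.23272705078125), (138.78018188476562, 16.733034133911133), 2.2032456398010254)
```

{"name": "arm_command", "arguments": {"plan": [-1,0.2,-0.16,0,0.06,-1,0.45,-0.36,0,0.1,-1,0.7,-0.55,0,0.14,-1,0.91,-0.71,0,0.178,-1,0.91,-0.71,0,0.178,-1,0.91,-0.71,0,0.178,-1,0.91,-0.71,0,0.178,-1,0.91,-0.71,0,0.178,-1,0.91,-0.71,0,0.178,-1,0.91,-0.71,0,0.178,-1,0.91,-0.71,0,0.178,-1,0.91,-0.71,0,0.178,-1,0.91,-0.71,0,0.178], "newtons": 40}}

```text
time_s: 2.3
ee_pos: [0.5427, 0.237, 0.4048]
eef_rot: [3.141, 0.0, -3.1]
force: [-0.5, -0.1, -0.0]
grip_width: 0.0943
```

Run:
```python
from fit import *
o=sensors.get_obs();print(o['time_s'],o['ee_pos'],o['eef_rot'],o['joint_vel'].max())
shot('wrist','w1.png')
for n,z in [('handle',.114),('tray',.021),('left_rib',.031),('right_rib',.031),('gear',.03),('bearing',.03)]:
    for r in vision.pinpoint(n,'wrist')[:2]: print(n,np.array(r['at']),r['confidence'],onz('wrist',r['at'],z))
```

```text
2.3 [0.5427 0.237  0.4048] [ 3.1414  0.     -3.0999] 0.0015493753444386468
handle [201.1 248.9] 0.89 [0.5445 0.2361 0.114 ]
tray [176.1 245.5] 0.93 [0.5427 0.2323 0.021 ]
left_rib [182.  323.8] 0.79 [0.5435 0.3159 0.031 ]
right_rib [178.1 171.1] 0.65 [0.5464 0.1527 0.031 ]
gear [141. 281.] 0.6 [0.5025 0.267  0.03  ]
bearing [220.3 216.4] 0.68 [0.5921 0.2016 0.03  ]
```

View pics/w1.png

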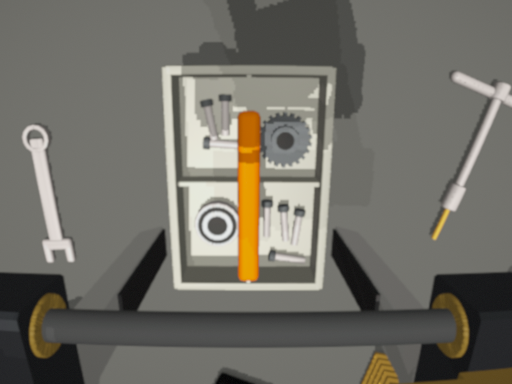

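The wrist view shows the tray squarely below, with the orange handle from about (112,249) to (280,248), the gear at (140,286) and the bearing at (222,217). I'll measure the outlines precisely.

Run:
```python
from fit import *
a=cv2.imread('pics/w1.png'); hsv=cv2.cvtColor(a,cv2.COLOR_BGR2HSV)
m=(hsv[...,0]<20)&(hsv[...,1]>150)&(hsv[...,2]>100); m[:,:200]=0;m[:,300:]=0;m[290:]=0
W=np.array([onz('wrist',(r,c),.122)[:2] for c,r in cv2.convexHull(quad(m).reshape(-1,1,2))[:,0]])
print(cv2.minAreaRect(W.astype(np.float32)*1000))
g=cv2.cvtColor(a,cv2.COLOR_BGR2GRAY)
m=(g>150)&(hsv[...,1]<60); m[:,:150]=0;m[:,345:]=0;m[:60]=0;m[300:]=0
q=quad(m)
W=np.array([onz('wrist',(r,c),.066)[:2] for c,r in cv2.convexHull(q.reshape(-1,1,2))[:,0]])
print(cv2.minAreaRect(W.astype(np.float32)*1000))
for psi in (1.5,2.4,3):
  pass
```

```text
((542.8487548828125, 234.55865478515625), (141.11965942382812, 17.681671142578125), 2.102217197418213)
((488.54443359375, 201.86474609375), (89.02082824707031, 58.70292663574219), 2.496121883392334)
```

{"name": "arm_command", "arguments": {"plan": [-1,0,-0.12,0,-0.06,-1,0,-0.24,0,-0.12,-1,0,-0.36,0,-0.178,-1,0,-0.48,0,-0.178,-1,0,-0.6,0,-0.178,-1,0.01,-0.72,0,-0.178,-1,0.02,-0.84,0,-0.178,-1,0.03,-0.96,0,-0.178,-1,0.03,-1,0,-0.178,-1,0.03,-1,0,-0.178,-1,0.03,-1,0,-0.178,-1,0.03,-1,0,-0.178]}}

```text
time_s: 3.85
ee_pos: [0.5558, -0.1627, 0.4048]
eef_rot: [3.141, 0.0, 2.81]
force: [0.4, 1.1, 0.5]
grip_width: 0.094
```

Run:
```python
from fit import *
o=sensors.get_obs();print(o['time_s'],o['ee_pos'],o['eef_rot'],o['joint_vel'].max())
shot('wrist','w2.png')
for n,z in [('frame',0),('nominal',.07),('clip_left',.098),('clip_right',.098)]:
    for r in vision.pinpoint(n,'wrist')[:2] if 'clip' not in n else vision.search_frame(n,'wrist')[:2]: print(n,np.array(r['at']),r['confidence'],onz('wrist',r['at'],z))
```

```text
3.85 [ 0.5558 -0.1627  0.4048] [3.1414 0.0001 2.8103] 0.0031407825984117654
frame [184.8 188.5] 0.87 [ 0.5466 -0.2347  0.    ]
frame [147.9 388.2] 0.61 [ 0.5797 -0.003   0.    ]
nominal [200.6 178.1] 0.95 [ 0.5467 -0.233   0.07  ]
clip_left [212.8 266.8] 0.58 [ 0.577  -0.1547  0.098 ]
clip_left [144.8 389.9] 0.37 [ 0.5536 -0.0362  0.098 ]
clip_right [216.3  89.2] 0.84 [ 0.5284 -0.3079  0.098 ]
```

View pics/w2.png

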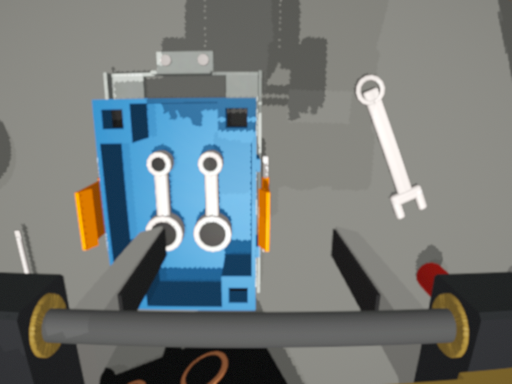

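Base visible: sockets at about (118,112), (117,236), (293,238), the fourth behind the finger. I'll centre over it and look again.

{"name": "arm_command", "arguments": {"plan": [-1,0.0,-0.1,0,0,-1,0.0,-0.18,0,0,-1,0.0,-0.18,0,0,-1,0.0,-0.18,0,0,-1,0.0,-0.18,0,0]}}

```text
time_s: 4.6
ee_pos: [0.5558, -0.2354, 0.4047]
eef_rot: [3.141, -0.0, 2.81]
force: [0.6, 0.0, -0.4]
grip_width: 0.094
```

Run:
```python
from fit import *
o=sensors.get_obs();print(o['time_s'],o['ee_pos'],o['eef_rot'],o['joint_vel'].max())
a=shot('wrist','w3.png')
cv2.imwrite('pics/w3z.png',cv2.resize(a[40:320,130:380],None,fx=2.1,fy=2.1,interpolation=2))
P=vision.camera_params('wrist'); import pickle; pickle.dump(P,open('p3.pkl','wb'))
for n,z in [('frame',0),('nominal',.07)]:
    for r in vision.pinpoint(n,'wrist')[:2]: print(n,np.array(r['at']),r['confidence'],onz('wrist',r['at'],z))
hsv=cv2.cvtColor(a,cv2.COLOR_BGR2HSV)
b=((hsv[...,0]>95)&(hsv[...,0]<120)&(hsv[...,1]>120))
W=np.array([onz('wrist',(r,c),.07)[:2] for c,r in cv2.convexHull(quad(b).reshape(-1,1,2))[:,0]])
print(cv2.minAreaRect(W.astype(np.float32)*1000))
```

```text
4.6 [ 0.5558 -0.2354  0.4047] [ 3.1415 -0.      2.8095] 0.007280802901702987
frame [164.  251.4] 0.77 [ 0.5472 -0.2301  0.    ]
frame [252.1 480.7] 0.35 [0.7497 0.0135 0.    ]
nominal [177.  250.8] 0.68 [ 0.5475 -0.2315  0.07  ]
((558.306396484375, -236.81207275390625), (152.14297485351562, 216.72882080078125), 71.27099609375)
```

View pics/w3z.png

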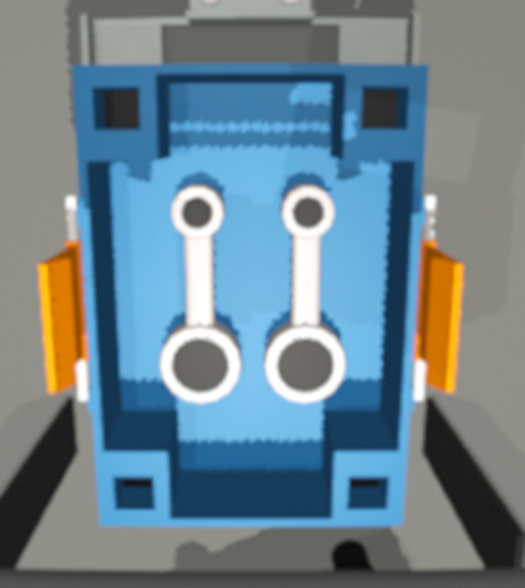

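```bash
cat > base.py <<'E'
from fit import *
import pickle
from scipy.optimize import least_squares
p=pickle.load(open('p3.pkl','rb'))
a=cv2.imread('pics/w3.png').astype(float); 
hsv=cv2.cvtColor(a.astype(np.uint8),cv2.COLOR_BGR2HSV)
sat=a[...,0]-a[...,2]  # blue minus red
def pr(P):
    q,_=cv2.projectPoints(np.array(P,float).reshape(-1,1,3),p['rvec'],p['tvec'],p['intrinsics'],np.array([p['k1'],0,0,0,0.])); return q[:,0]
# sample edge profiles in base frame at z=.07
def w(x,y,s,z=.07):
    c,n=np.cos(s[2]),np.sin(s[2]); return np.stack([s[0]+c*x-n*y,s[1]+n*x+c*y,np.full_like(x,z)],-1)
s=np.array([.5583,-.2368,np.radians(-18.73)])
val=lambda img,P: cv2.remap(img.astype(np.float32),*[pr(P)[:,i].astype(np.float32).reshape(-1,1) for i in(0,1)],cv2.INTER_LINEAR)[:,0]
d=np.arange(-.012,.012,.0003)
print('edges: offset of found edge from model (mm)')
for it in range(3):
    res=[]
    for name,ax,sg,rng in [('+x',0,1,np.linspace(-.06,.06,13)),('-x',0,-1,np.linspace(-.06,.06,13)),('+y',1,1,np.r_[np.linspace(-.1,-.06,7),np.linspace(.06,.1,7)]),('-y',1,-1,np.r_[np.linspace(-.1,-.06,7),np.linspace(.06,.1,7)])]:
        L=(.108,.075)[ax]; o=[]
        for u in rng:
            e=sg*(L+d); f=np.full_like(d,u)
            P=w(e,f,s) if ax==0 else w(f,e,s)
            v=val(sat,P); g=np.gradient(cv2.GaussianBlur(v.reshape(-1,1),(1,9),2)[:,0]); o.append(d[np.argmin(g)])
        o=np.array(o); k=np.polyfit(rng,o,1); res.append((np.median(o),k[0]))
        if it==2: print(name,np.round(o*1000,1))
    px,mx,py,my=[r[0] for r in res]
    sl=np.mean([-res[0][1],res[1][1],res[2][1],-res[3][1]])
    dx=(px-mx)/2;dy=(py-my)/2
    print('dx dy mm',dx*1000,dy*1000,'slopes',[r[1] for r in res])
    c,n=np.cos(s[2]),np.sin(s[2]); s=s+[c*dx-n*dy,n*dx+c*dy,sl]
    print(s,np.degrees(s[2]))
# draw
im=cv2.imread('pics/w3.png');im=cv2.resize(im,None,fx=3,fy=3,interpolation=2)
def poly(cx,cy,hx,hy,z=.07):
    q=pr(w(np.array([cx-hx,cx+hx,cx+hx,cx-hx]),np.array([cy-hy,cy-hy,cy+hy,cy+hy]),s,z))
    cv2.polylines(im,[np.round((q+.5)*3-.5).astype(int)],True,(0,255,255),1)
poly(0,0,.108,.075)
for i in(-1,1):
    for j in(-1,1): poly(i*.09,j*.057,.009,.010)
cv2.imwrite('pics/base_fit.png',im[120:960,450:1130][::1,::1][:600,:])
cv2.imwrite('pics/base_fit2.png',im[800:960,450:1130])
E
python3 base.py
```

```text
edges: offset of found edge from model (mm)
dx dy mm -0.29999999999999993 -0.22499999999999995 slopes [np.float64(0.007912087912087912), np.float64(2.4109923584320846e-18), np.float64(0.0009121621621621623), np.float64(0.0029536679536679537)]
[ 0.5579 -0.2369 -0.3294] -18.87257472755098
dx dy mm 0.0 0.0 slopes [np.float64(0.006923076923076923), np.float64(5.805467035549729e-19), np.float64(0.0036486486486486487), np.float64(0.0009338803088803087)]
[ 0.5579 -0.2369 -0.3304] -18.932854307729045
+x [0.6 0.6 0.6 0.6 0.6 0.6 0.6 1.2 0.9 0.9 0.9 0.9 0.9]
-x [-0.3 -0.3 -0.3  0.3  0.6  0.6  0.6  0.6  0.6  0.6 -0.  -0.  -0. ]
+y [-0.  -0.  -0.  -0.  -0.  -0.  -0.   0.9  0.9  0.6  0.9  0.6  0.6  0.6]
-y [ 0.3  0.3  0.3 -0.  -0.  -0.3 -0.3  0.3 -0.  -0.  -0.  -0.  -0.  -0. ]
dx dy mm 0.14999999999999997 0.14999999999999997 slopes [np.float64(0.0036263736263736275), np.float64(0.002967032967032966), np.float64(0.004321911196911197), np.float64(-0.0003040540540540543)]
[ 0.5581 -0.2368 -0.3294] -18.876036595725825
```

View pics/base_fit.png

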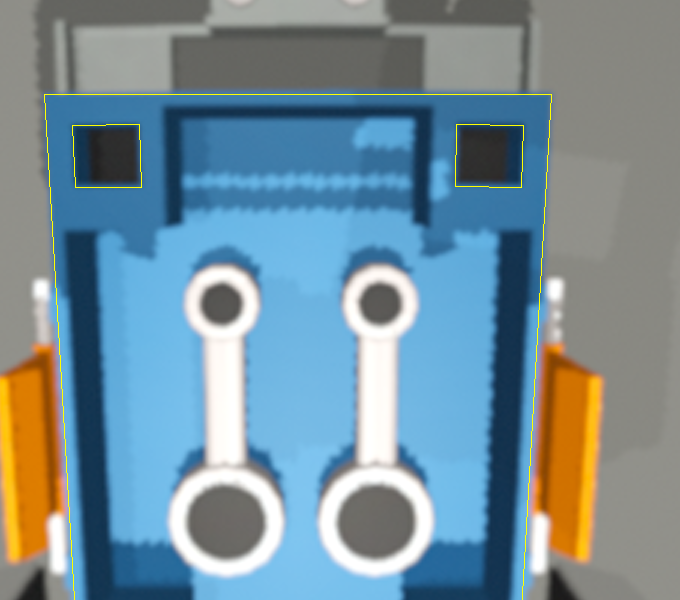

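View pics/base_fit2.png

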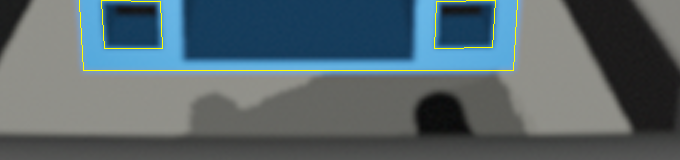

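The overlay matches the rim and all four sockets, so the base is at (0.5581, −0.2368), yaw −18.9°. Going back to the tray.

{"name": "arm_command", "arguments": {"plan": [-1,0,0.12,0,0.06,-1,0,0.24,0,0.12,-1,0,0.36,0,0.175,-1,0,0.48,0,0.175,-1,0,0.6,0,0.175,-1,-0.01,0.72,0,0.175,-1,-0.02,0.84,0,0.175,-1,-0.03,0.96,0,0.175,-1,-0.03,1,0,0.175]}}

```text
time_s: 5.65
ee_pos: [0.5426, 0.1678, 0.4049]
eef_rot: [3.141, 0.0, -3.104]
force: [0.3, -0.6, 0.2]
grip_width: 0.0939
```

{"name": "arm_command", "arguments": {"plan": [-1,0,0.09,0,0,-1,0,0.175,0,0,-1,0,0.175,0,0,-1,0,0.175,0,0,-1,0,0.175,0,0]}}

```text
time_s: 6.15
ee_pos: [0.5438, 0.233, 0.4047]
eef_rot: [-3.141, -0.0, -3.108]
force: [-0.3, -0.2, -0.6]
grip_width: 0.094
```

```bash
cat > trayfit.py <<'E'
from fit import *
import sys
o=sensors.get_obs();print(o['time_s'],o['ee_pos'],np.degrees(o['eef_rot']),o['joint_vel'].max())
p=vision.camera_params('wrist')
a=shot('wrist',sys.argv[1]).astype(float)
np.save('last.npy',a); import pickle; pickle.dump(p,open('plast.pkl','wb'))
def pr(P):
    q,_=cv2.projectPoints(np.array(P,float).reshape(-1,1,3),p['rvec'],p['tvec'],p['intrinsics'],np.array([p['k1'],0,0,0,0.])); return q[:,0]
def w(x,y,s,z):
    c,n=np.cos(s[2]),np.sin(s[2]); return np.stack([s[0]+c*x-n*y,s[1]+n*x+c*y,np.full_like(x,z)],-1)
def val(img,P):
    q=pr(P).astype(np.float32); return cv2.remap(img.astype(np.float32),q[:,:1],q[:,1:],cv2.INTER_LINEAR)[:,0]
d=np.arange(-.012,.012,.0003)
def fit(img,s,z,LX,LY,rx,ry,sides=('+x','-x','+y','-y'),n=4):
    for it in range(n):
        res={}
        for name in sides:
            ax=0 if name[1]=='x' else 1; sg=1 if name[0]=='+' else -1
            L=(LX,LY)[ax]; rng=(rx,ry)[ax]; oo=[]
            for u in rng:
                e=sg*(L+d); f=np.full_like(d,u)
                P=w(e,f,s,z) if ax==0 else w(f,e,s,z)
                v=val(img,P); g=np.gradient(cv2.GaussianBlur(v.reshape(-1,1),(1,9),2)[:,0]); oo.append(d[np.argmin(g)])
            oo=np.array(oo); res[name]=(np.median(oo),np.polyfit(rng,oo,1)[0],oo)
        sl=[]
        for k,sgn in (('+y',1),('-y',-1)):
            if k in res: sl.append(sgn*res[k][1])
        dx=(res['+x'][0]-res['-x'][0])/2 if '-x' in res and '+x' in res else 0
        dy=(res['+y'][0]-res['-y'][0])/2
        c,nn=np.cos(s[2]),np.sin(s[2]); s=s+[c*dx-nn*dy,nn*dx+c*dy,np.mean(sl)]
    for k in res: print(k,np.round(res[k][2]*1000,1))
    print('fit',s,np.degrees(s[2]))
    return s
if __name__=='__main__':
    z0=float(sys.argv[2]); s0=np.array([float(v) for v in sys.argv[3:6]]); s0[2]=np.radians(s0[2])
    print('handle'); fit(a[...,2]-a[...,0],s0,z0+.101,.072,.009,np.linspace(-.006,.006,5),np.linspace(-.06,.06,9))
    print('rim'); fit(a[...,1]+a[...,0],s0,z0+.045,.108,.075,np.linspace(-.065,.065,11),np.linspace(-.1,.1,13))
E
python3 trayfit.py w4.png 0.021 0.5428 0.2346 2.1
```

```text
6.15 [0.5438 0.233  0.4047] [-179.9866   -0.0003 -178.1025] 0.0030371230618418945
handle
+x [-1.5 -1.5 -2.1 -0.9 -1.5]
-x [-2.4 -1.5 -1.2 -1.2 -2.4]
+y [-1.2 -0.6 -0.9 -0.9 -0.6 -1.2 -1.2 -1.2 -0.3]
-y [-0.9 -0.9 -0.6 -0.6 -0.9 -0.9 -0.9 -0.9 -0.3]
fit [0.5422 0.2358 0.0357] 2.042704220486918
rim
+x [-0.6 -0.   0.6  1.5  2.1  2.7  3.3  4.2  4.8  5.7  6.3]
-x [ 8.1 -3.   6.6  6.  -5.1 -5.7 -6.3 -6.9  2.7  1.8  1.2]
+y [  9.9  -6.3   8.4  -7.8  -8.4  -9.3  -5.1 -10.8 -11.1   3.6   3.    6.6
  -0. ]
-y [-3.  -2.4 -1.5 -0.6  0.3  1.2  2.1  2.7  3.6  4.5  5.4  6.   7.2]
fit [0.5454 0.2305 0.0661] 3.788651435759195
```

Run:
```python
from fit import *
a=np.load('last.npy').astype(np.uint8)
c=a[60:300,150:350]
print(a[180,155:190].tolist()[::3], a[180,310:340].tolist()[::3],a[60:80,250].tolist()[::2],a[275:300,200].tolist()[::3])
hsv=cv2.cvtColor(a,cv2.COLOR_BGR2HSV)
import pickle
p=pickle.load(open('plast.pkl','rb'))
def pr(P):
    q,_=cv2.projectPoints(np.array(P,float).reshape(-1,1,3),p['rvec'],p['tvec'],p['intrinsics'],np.array([p['k1'],0,0,0,0.])); return q[:,0]
im=cv2.resize(a,None,fx=3,fy=3,interpolation=2)
ps=np.radians(2.04);R=np.array([[np.cos(ps),-np.sin(ps)],[np.sin(ps),np.cos(ps)]])
for hx,hy,z in((.108,.075,.066),(.072,.009,.122)):
    q=np.array([[-hx,-hy],[hx,-hy],[hx,hy],[-hx,hy]])@R.T+[.5422,.2352]
    q=pr(np.c_[q,np.full(4,z)]); cv2.polylines(im,[np.round((q+.5)*3-.5).astype(int)],True,(0,0,255),1)
cv2.imwrite('pics/trayov.png',cv2.resize(im[160:900,430:1040],None,fx=.81,fy=.81,interpolation=cv2.INTER_AREA))
```

```text
[[111, 116, 117], [111, 116, 116], [111, 117, 117], [111, 117, 118], [111, 116, 117], [121, 128, 129], [202, 215, 216], [207, 221, 222], [169, 182, 183], [81, 90, 90], [102, 112, 112], [112, 122, 121]] [[126, 138, 139], [126, 138, 139], [126, 137, 138], [125, 136, 138], [121, 131, 133], [108, 119, 120], [193, 205, 207], [190, 203, 204], [141, 152, 153], [103, 109, 109]] [[67, 71, 70], [68, 71, 71], [106, 115, 116], [133, 144, 145], [134, 145, 146], [133, 144, 145], [119, 130, 130], [99, 109, 110], [122, 131, 132], [131, 141, 142]] [[79, 87, 88], [77, 85, 87], [90, 99, 100], [209, 222, 224], [203, 216, 218], [121, 128, 129], [111, 117, 117], [110, 116, 116], [111, 116, 117]]
```

View pics/trayov.png

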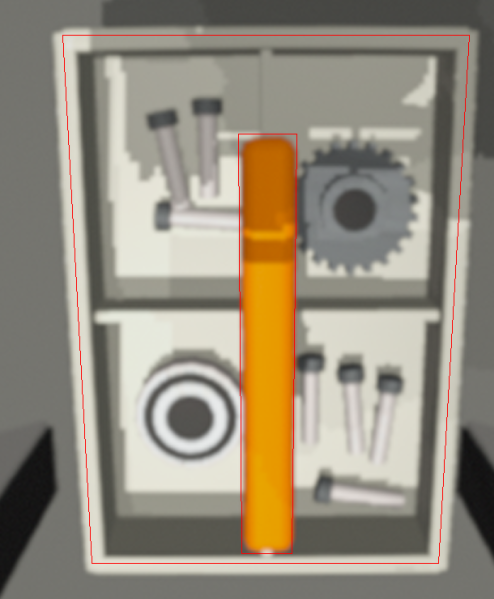

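Overlay: handle and rim agree, so the tray centre is at (0.5425, 0.235), yaw 2.0°. Descending and gripping.

{"name": "arm_command", "arguments": {"plan": [0,-0.003,0.005,-0.1,0,0.1,-0.003,0.005,-0.2,0,0.1,-0.003,0.005,-0.25,0,0.1,-0.003,0.005,-0.277,0,0.1,-0.003,0.005,-0.277,0,0.1,-0.003,0.005,-0.277,0,0.1,-0.003,0.005,-0.277,0], "newtons": 45}}

```text
time_s: 6.9
ee_pos: [0.5427, 0.2357, 0.2954]
eef_rot: [3.141, 0.002, -3.108]
force: [0.2, 0.2, -1.0]
grip_width: 0.0439
```

Run:
```python
from fit import *
a=shot('scene','s5.png'); cv2.imwrite('pics/s5z.png',cv2.resize(a[150:280,270:400],None,fx=4,fy=4,interpolation=2))
```

```text
(no output)
```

View pics/s5z.png

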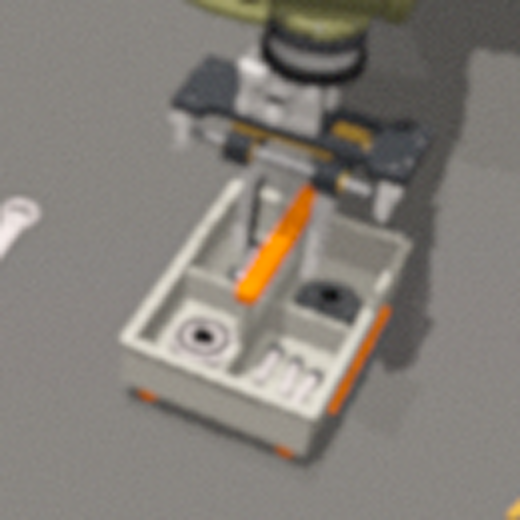

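Fingers straddle the handle mid-length. Closing, then a small lift.

{"name": "arm_command", "arguments": {"plan": [0.5,0,0,-0.003,0,1,0,0,-0.003,0,1,0,0,-0.003,0,1,0,0,-0.003,0,1,0,0,-0.003,0,1,0,0,-0.003,0,1,0,0,-0.003,0,1,0,0,-0.003,0], "newtons": 45}}

```text
time_s: 7.75
ee_pos: [0.5425, 0.2359, 0.2927]
eef_rot: [3.141, 0.0, -3.108]
force: [0.5, 2.2, -0.1]
grip_width: 0.0177
```

{"name": "arm_command", "arguments": {"plan": [1,0,0,0.02,0,1,0,0,0.05,0,1,0,0,0.08,0,1,0,0,0.1,0,1,0,0,0.1,0,1,0,0,0.1,0,1,0,0,0.1,0]}}

```text
time_s: 8.45
ee_pos: [0.5424, 0.2358, 0.3321]
eef_rot: [-3.141, -0.001, -3.108]
force: [-0.8, 0.2, -7.2]
grip_width: 0.0176
```

Run:
```python
from fit import *
o=sensors.get_obs();print(o)
a=shot('scene','s6.png'); cv2.imwrite('pics/s6z.png',cv2.resize(a[120:280,250:420],None,fx=3.5,fy=3.5,interpolation=2))
shot('wrist','w6.png')
```

```text
{'time_s': 8.45, 'qpos': array([ 0.3481,  0.4569,  1.48  , -0.    ,  1.2057, -1.2564]), 'joint_vel': array([ 0.0021,  0.0051, -0.0015, -0.0017,  0.0002,  0.0022]), 'tau': array([ -0.0013, -64.719 , -36.5214,   0.0079,   0.0685,  -0.0002]), 'ee_pos': array([0.5424, 0.2358, 0.3321]), 'eef_rot': array([-3.1413, -0.0009, -3.1079]), 'force': array([-0.8087,  0.1859, -7.1852]), 'moment': array([ 0.0337,  0.0693, -0.0348]), 'grip_width': 0.017628360943531866}
```

View pics/s6z.png

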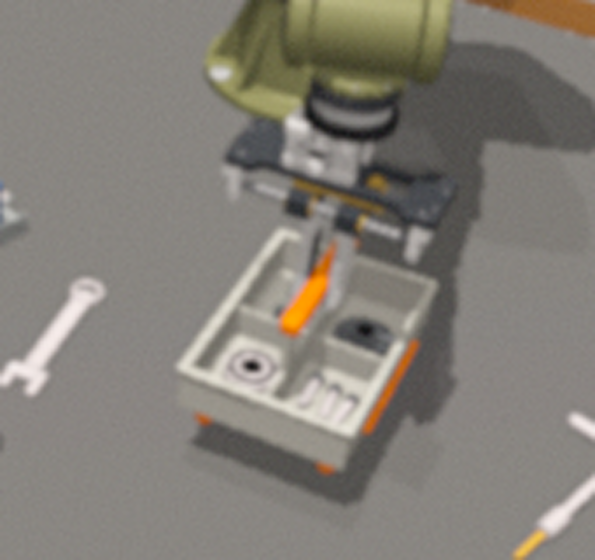

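View pics/w6.png

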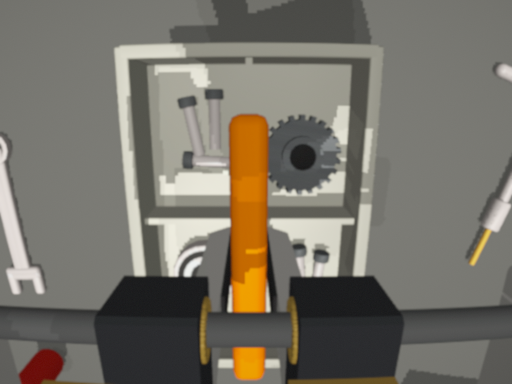

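Lifted, weight 7.2 N; gear and bearing are still inside. I'll check level and in-hand offset by overlaying the model.

```bash
cat > ov.py <<'E'
from fit import *
import sys
# overlay: img, out, s(x,y,deg), z origin
def ov(im0,out,x,y,dg,z,p=None,crop=None,sc=2,pitch=0):
    p=p or vision.camera_params('wrist')
    im=cv2.resize(im0,None,fx=3,fy=3,interpolation=2)
    R=cv2.Rodrigues(np.array([0,0,np.radians(dg)]))[0]@cv2.Rodrigues(np.array([0,np.radians(pitch),0]))[0]
    for hx,hy,zz,col in((.108,.075,.045,(0,0,255)),(.111,.078,.045,(255,0,0)),(.072,.009,.101,(255,0,255))):
        q=np.array([[-hx,-hy,zz],[hx,-hy,zz],[hx,hy,zz],[-hx,hy,zz]])
        q=(q-[0,0,.093])@R.T+[x,y,z+.093]
        q=cv2.projectPoints(q.reshape(-1,1,3),p['rvec'],p['tvec'],p['intrinsics'],np.array([p['k1'],0,0,0,0.]))[0][:,0]
        cv2.polylines(im,[np.round((q+.5)*3-.5).astype(int)],True,col,1)
    if crop: im=im[crop[0]*3:crop[1]*3,crop[2]*3:crop[3]*3]
    f=min(800/im.shape[1],600/im.shape[0]); cv2.imwrite(out,cv2.resize(im,None,fx=f,fy=f,interpolation=cv2.INTER_AREA))
E
python3 -c "
from ov import *
ov(cv2.imread('pics/w6.png'),'pics/w6o.png',.5425,.2358,1.95,.0604,crop=(30,384,100,400))"
```

```text
(no output)
```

View pics/w6o.png

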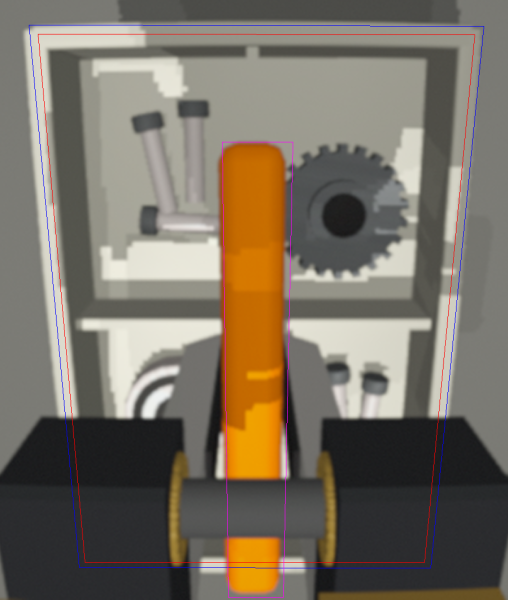

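```bash
cat > hf.py <<'E'
from fit import *
from scipy.optimize import least_squares
def P2(p,P):
    return cv2.projectPoints(np.array(P,float).reshape(-1,1,3),p['rvec'],p['tvec'],p['intrinsics'],np.array([p['k1'],0,0,0,0.]))[0][:,0]
def edge_y(img,rows,lo,hi,sign):
    # column of strongest gradient with subpixel, between lo,hi per row
    out=[]
    for r in rows:
        v=cv2.GaussianBlur(img[r:r+1,:].astype(np.float32),(5,1),1)[0]; g=sign*np.gradient(v); g=g[lo:hi]
        i=int(np.argmax(g)); 
        if 0<i<len(g)-1:
            den=g[i-1]-2*g[i]+g[i+1]; i=i+(.5*(g[i-1]-g[i+1])/den if den else 0)
        out.append(lo+i)
    return np.array(out)
def line_at_z(p,rows,cols,z):
    R=cv2.Rodrigues(p['rvec'])[0]; C=-R.T@p['tvec']
    u=cv2.undistortPoints(np.stack([cols,np.asarray(rows,float)],-1).reshape(-1,1,2),p['intrinsics'],np.array([p['k1'],0,0,0,0.]))[:,0]
    v=np.c_[u,np.ones(len(u))]@R; return (C+v*((z-C[2])/v[:,2])[:,None])
def report(img,p,z,yaw_deg,tcp,rows,l,r):
    for nm,ch,ll,rr,zz,rw in [('handle',img[...,2].astype(float)-img[...,0],l[0],r[0],z+.101,rows[0]),('rim',img[...,1].astype(float),l[1],r[1],z+.045,rows[1])]:
        a=line_at_z(p,rw,edge_y(ch,rw,*ll,1),zz); b=line_at_z(p,rw,edge_y(ch,rw,*rr,-1),zz)
        c,s=np.cos(np.radians(yaw_deg)),np.sin(np.radians(yaw_deg))
        f=lambda q:((q[:,:2]-tcp)@np.array([[c,-s],[s,c]]))
        A,B=f(a),f(b)
        pa,pb=np.polyfit(A[:,0],A[:,1],1),np.polyfit(B[:,0],B[:,1],1)
        print(nm,'y offs of edges mm',np.median(A[:,1])*1e3,np.median(B[:,1])*1e3,'mid',(np.median(A[:,1])+np.median(B[:,1]))*500,'slopes deg',np.degrees(pa[0]),np.degrees(pb[0]))
E
python3 - <<'E'
from hf import *
import pickle
p6=vision.camera_params('wrist'); pickle.dump(p6,open('p6.pkl','wb'))
im=cv2.imread('pics/w6.png')
report(im,p6,.0604,1.93,np.array([.5424,.2358]),(range(130,230,5),range(70,200,5)),((215,245),(105,140)),((255,285),(355,400)))
p4=pickle.load(open('plast.pkl','rb')); im=np.load('last.npy')
report(im,p4,.021,1.9,np.array([.5438,.233]),(range(125,270,5),range(90,220,5)),((230,245),(155,185)),((250,270),(310,340)))
E
```

```text
handle y offs of edges mm -9.708373247212077 7.106445446841286 mid -1.3009639001853954 slopes deg 0.30352500053532305 -0.00836371081855256
rim y offs of edges mm -79.71792968195021 76.8800607148405 mid -1.4189344835548594 slopes deg 0.2009706214074045 -1.5944130694787464
handle y offs of edges mm -5.55426386495129 10.859033447954255 mid 2.652384791501483 slopes deg 0.38530502414813905 0.10997951365617116
rim y offs of edges mm -75.9500141558551 65.85932960724699 mid -5.045342274304053 slopes deg 0.28857864805111644 -1.5209640542596665
```

Handle and rim both show a constant −1.35 mm tool-y camera bias, with no tilt, so I'll account for that. Carrying.

{"name": "arm_command", "arguments": {"plan": [1,0,0,0.05,0,1,0,0,0.11,0,1,0,-0.02,0.17,0,1,0,-0.06,0.2,-0.01,1,0,-0.12,0.2,-0.03,1,0.01,-0.19,0.2,-0.05,1,0.01,-0.26,0.2,-0.07,1,0.02,-0.33,0.2,-0.09,1,0.02,-0.4,0.2,-0.11,1,0.03,-0.47,0.2,-0.13,1,0.03,-0.54,0.2,-0.15,1,0.04,-0.61,0.2,-0.17,1,0.04,-0.68,0.2,-0.175,1,0.04,-0.75,0.2,-0.175,1,0.04,-0.82,0.2,-0.175,1,0.04,-0.88,0.2,-0.175,1,0.04,-0.93,0.2,-0.175,1,0.04,-0.97,0.2,-0.175,1,0.04,-0.99,0.2,-0.175]}}

```text
time_s: 10.45
ee_pos: [0.5582, -0.1618, 0.4121]
eef_rot: [-3.141, -0.001, 2.807]
force: [-0.4, 1.1, -7.1]
grip_width: 0.0174
```

{"name": "arm_command", "arguments": {"plan": [1,0,-0.05,0,0,1,0,-0.11,0,0,1,0,-0.155,0,0,1,0,-0.185,0,0,1,0,-0.188,0,0,1,0,-0.188,0,0,1,0,-0.188,0,0,1,0,-0.188,0,0]}}

```text
time_s: 11.25
ee_pos: [0.5586, -0.2347, 0.4128]
eef_rot: [3.141, 0.0, 2.81]
force: [0.4, 0.0, -6.3]
grip_width: 0.0176
```

Run:
```python
from hf import *
o=sensors.get_obs();print(o['time_s'],o['ee_pos'],np.degrees(o['eef_rot']),o['force'],o['grip_width'],o['moment'])
p=vision.camera_params('wrist'); im=shot('wrist','w7.png')
report(im,p,o['ee_pos'][2]-.2717,np.degrees(o['eef_rot'][2])-180,o['ee_pos'][:2],(range(130,230,5),range(70,200,5)),((215,245),(105,140)),((255,285),(355,400)))
t=o['ee_pos']; 
from ov import ov
ov(im,'pics/w7o.png',t[0],t[1],np.degrees(o['eef_rot'][2])-180,t[2]-.2717,crop=(30,384,60,440))
a=shot('scene','s7.png'); cv2.imwrite('pics/s7z.png',cv2.resize(a[80:230,150:320],None,fx=4,fy=4,interpolation=2))
```

```text
11.25 [ 0.5586 -0.2347  0.4128] [179.9942   0.0062 160.9809] [ 0.3647  0.0151 -6.3067] 0.01758736629351857 [-0.0249 -0.0211 -0.0097]
handle y offs of edges mm -9.658637731998228 7.104604942881939 mid -1.277016394558144 slopes deg 0.15930380791386675 -0.13424381193244553
rim y offs of edges mm -79.35204610864375 77.16398891644019 mid -1.094028596101776 slopes deg 0.2905735853874677 0.11780223426072986
```

View pics/w7o.png

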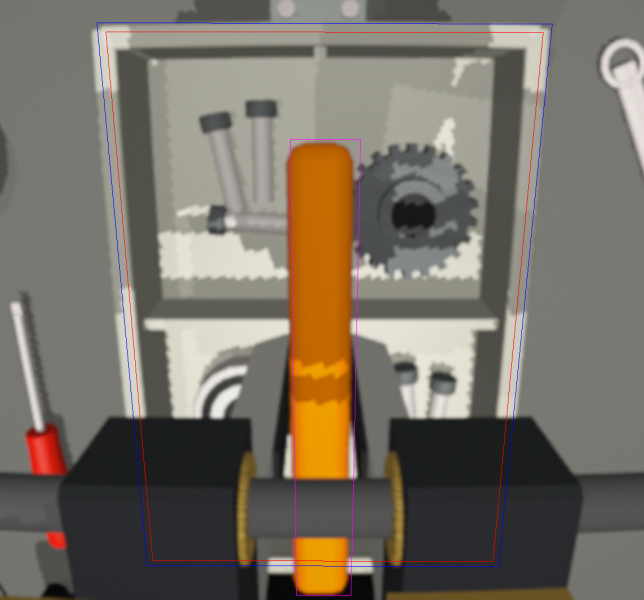

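View pics/s7z.png

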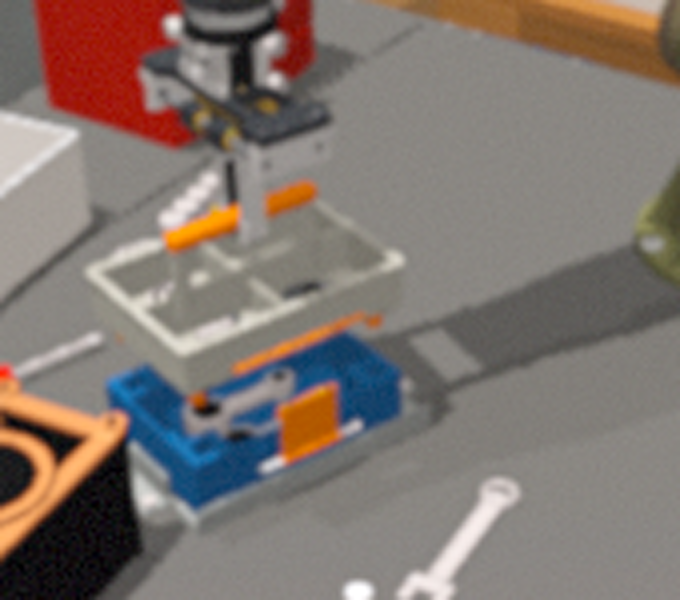

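In-hand pose is unchanged and aligned above the base. Lowering to just above the posts (lug tips about 3 mm above the rim).

{"name": "arm_command", "arguments": {"plan": [1,-0.0005,-0.002,-0.03,0,1,-0.0005,-0.002,-0.065,0,1,-0.0005,-0.002,-0.095,0,1,-0.0005,-0.002,-0.112,0,1,-0.0005,-0.002,-0.117,0,1,-0.0005,-0.002,-0.117,0,1,-0.0005,-0.002,-0.117,0]}}

```text
time_s: 12.05
ee_pos: [0.5583, -0.2362, 0.3664]
eef_rot: [-3.141, 0.001, 2.809]
force: [0.2, 0.6, -6.2]
grip_width: 0.0174
```

Run:
```python
from hf import *
o=sensors.get_obs();print(o['time_s'],o['ee_pos'],np.degrees(o['eef_rot']),o['force'],o['moment'])
a=shot('scene','s8.png'); cv2.imwrite('pics/s8z.png',cv2.resize(a[100:240,150:300],None,fx=5,fy=4.2,interpolation=2)[:590])
```

```text
12.05 [ 0.5583 -0.2362  0.3664] [-179.9929    0.0505  160.9298] [ 0.168   0.5667 -6.1842] [-0.0097  0.0267 -0.01  ]
```

View pics/s8z.png

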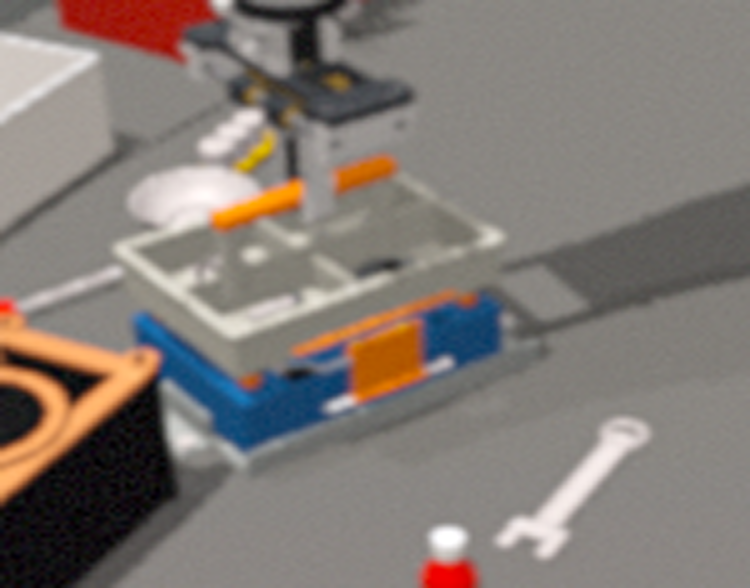

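Lugs hover over the posts. Trim y by +0.7 mm and lower 5 mm gently.

{"name": "arm_command", "arguments": {"plan": [1,0,0.002,0,0,1,0,0.002,-0.003,0,1,0,0.002,-0.006,0,1,0,0.002,-0.009,0,1,0,0.002,-0.012,0,1,0,0.002,-0.012,0,1,0,0.002,-0.012,0]}}

```text
time_s: 12.8
ee_pos: [0.5583, -0.2354, 0.361]
eef_rot: [3.142, -0.0, 2.809]
force: [-0.4, 0.2, -6.3]
grip_width: 0.0177
```

Origin is at 89.3 mm with no contact force, so the lugs are entering the sockets. Continue slowly.

{"name": "arm_command", "arguments": {"plan": [1,0,0,-0.003,0,1,0,0,-0.006,0,1,0,0,-0.009,0,1,0,0,-0.009,0,1,0,0,-0.009,0]}}

```text
time_s: 13.3
ee_pos: [0.5583, -0.2354, 0.3574]
eef_rot: [-3.142, -0.0, 2.809]
force: [0.3, -0.3, -6.0]
grip_width: 0.0175
```

{"name": "arm_command", "arguments": {"plan": [1,0,0,-0.003,0,1,0,0,-0.006,0,1,0,0,-0.009,0,1,0,0,-0.012,0,1,0,0,-0.012,0,1,0,0,-0.012,0]}}

```text
time_s: 13.9
ee_pos: [0.5583, -0.2354, 0.3529]
eef_rot: [-3.142, 0.001, 2.809]
force: [0.5, -0.8, -1.1]
grip_width: 0.0177
```

Clips are engaging (about 5 N carried). Continue.

{"name": "arm_command", "arguments": {"plan": [1,0,0,-0.003,0,1,0,0,-0.006,0,1,0,0,-0.009,0,1,0,0,-0.01,0,1,0,0,-0.01,0,1,0,0,-0.01,0]}}

```text
time_s: 14.5
ee_pos: [0.5583, -0.2354, 0.3489]
eef_rot: [-3.142, 0.001, 2.809]
force: [0.3, -0.7, 4.1]
grip_width: 0.0176
```

{"name": "arm_command", "arguments": {"plan": [1,0,0,-0.003,0,1,0,0,-0.006,0,1,0,0,-0.008,0,1,0,0,-0.008,0,1,0,0,-0.008,0]}}

```text
time_s: 15.0
ee_pos: [0.5581, -0.2353, 0.344]
eef_rot: [3.141, -0.003, 2.809]
force: [0.2, -1.1, -13.2]
grip_width: 0.0177
```

Run:
```python
from hf import *
o=sensors.get_obs();print(o['time_s'],o['ee_pos'],np.degrees(o['eef_rot']),o['force'],o['moment'],o['joint_vel'].round(4))
a=shot('scene','s9.png'); cv2.imwrite('pics/s9z.png',cv2.resize(a[100:240,150:300],None,fx=5,fy=4.2,interpolation=2)[:590])
shot('wrist','w9.png')
o=sensors.get_obs();print(o['time_s'],o['ee_pos'],np.degrees(o['eef_rot']),o['force'],o['moment'])
```

```text
15.0 [ 0.5581 -0.2353  0.344 ] [179.9853  -0.1598 160.9316] [  0.1815  -1.1291 -13.1634] [-0.2982 -0.1617 -0.0006] [-0.0002 -0.0021 -0.0019  0.001   0.0012 -0.0003]
15.1 [ 0.5581 -0.2353  0.344 ] [179.9863  -0.156  160.9326] [  0.9181  -1.4124 -17.6495] [-0.2577 -0.1964  0.0207]
```

View pics/s9z.png

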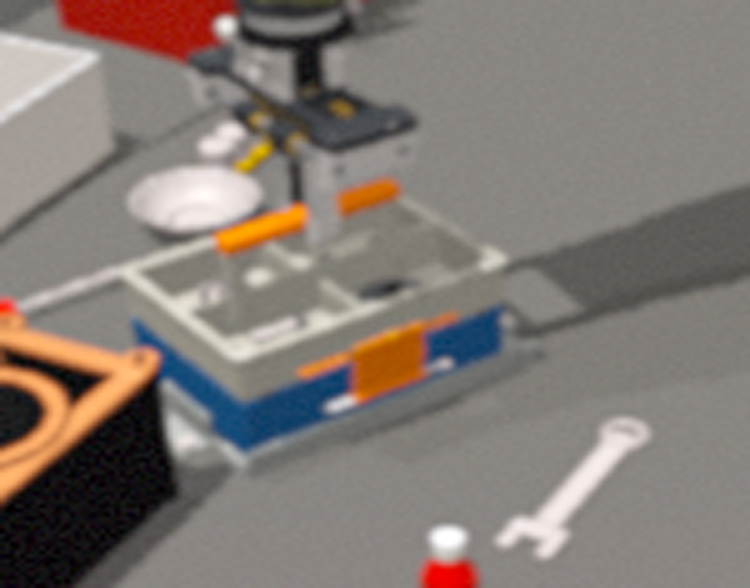

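View pics/w9.png

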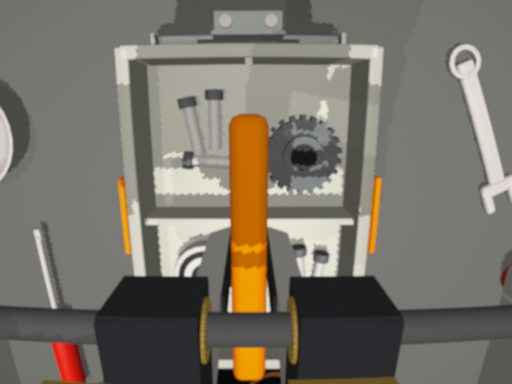

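Clips closed over the ribs in both views and the tray is being pulled down, about 2 mm short of home. Follow it down.

{"name": "arm_command", "arguments": {"plan": [1,0,0,-0.002,0,1,0,0,-0.004,0,1,0,0,-0.005,0,1,0,0,-0.005,0,1,0,0,-0.005,0]}}

```text
time_s: 15.6
ee_pos: [0.5582, -0.2354, 0.3435]
eef_rot: [-3.142, -0.0, 2.809]
force: [-0.8, -0.9, -9.6]
grip_width: 0.0177
```

{"name": "arm_command", "arguments": {"plan": [1,0,0,-0.002,0,1,0,0,-0.004,0,1,0,0,-0.005,0,1,0,0,-0.005,0,1,0,0,-0.005,0]}}

```text
time_s: 16.1
ee_pos: [0.5584, -0.2353, 0.3418]
eef_rot: [3.142, 0.001, 2.809]
force: [-0.5, 0.6, -6.0]
grip_width: 0.0178
```

Origin about 70.1 mm, i.e. home. A light confirming press.

{"name": "arm_command", "arguments": {"plan": [1,0,0,-0.002,0,1,0,0,-0.004,0,1,0,0,-0.004,0,1,0,0,-0.004,0]}}

```text
time_s: 16.5
ee_pos: [0.5583, -0.2352, 0.3415]
eef_rot: [3.142, 0.002, 2.809]
force: [-3.6, 4.6, 7.5]
grip_width: 0.0177
```

Run:
```python
from hf import *
o=sensors.get_obs();print(o['time_s'],o['ee_pos'],np.degrees(o['eef_rot']),o['force'],o['moment'])
a=shot('scene','s10.png'); cv2.imwrite('pics/s10z.png',cv2.resize(a[100:240,150:300],None,fx=5,fy=4.2,interpolation=2)[:590])
for n in('left_rib','right_rib'):
    for c in('scene','wrist','top'):
        vision.camera(c)
        for r in vision.pinpoint(n,c)[:1]: print(n,c,r['at'],r['confidence'])
ps=np.radians(-18.88);R=np.array([[np.cos(ps),-np.sin(ps)],[np.sin(ps),np.cos(ps)]])
for s in(1,-1):
  q=R@[0,s*.079]+[.5581,-.2368]
  for c in('scene','wrist'): print(s,c,proj(c,[[*q,.08],[*q,.083]]))
```

```text
16.5 [ 0.5583 -0.2352  0.3415] [179.9963   0.0976 160.9459] [-3.6082  4.6205  7.4988] [0.6302 0.8389 0.0038]
left_rib scene [180.2, 225.7] 0.76
left_rib wrist [209.8, 351.1] 0.73
left_rib top [192.6, 301.2] 0.69
right_rib scene [162.2, 202.8] 0.88
right_rib wrist [208.4, 142.7] 0.66
1 scene [[182.1015 225.773 ]
 [181.4009 225.7367]]
1 wrist [[208.7129 353.4405]
 [209.9028 354.63  ]]
-1 scene [[161.3033 200.8911]
 [160.6229 200.8271]]
-1 wrist [[208.9751 142.5024]
 [210.1673 141.3   ]]
```

View pics/s10z.png

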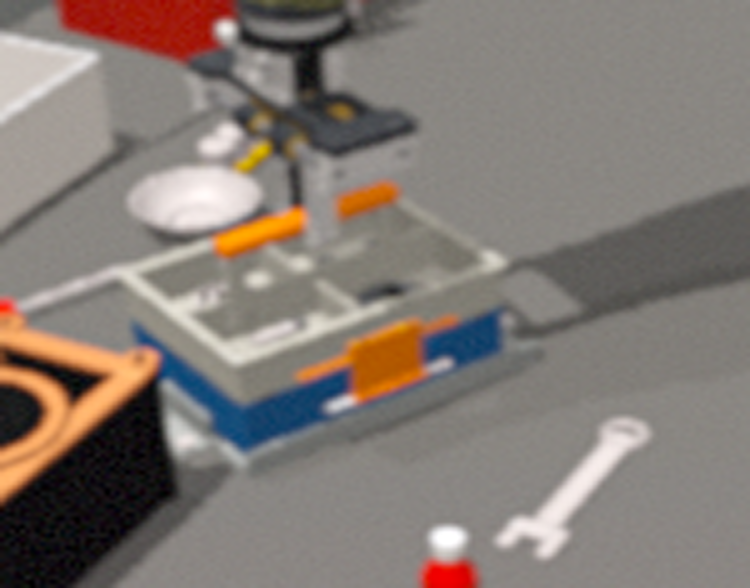

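It's against a hard stop at 70 mm with about 13 N total. I'll compare clip angles with the initial closed picture.

Run:
```python
from hf import *
import pickle
p3=pickle.load(open('p3.pkl','rb'))
p=vision.camera_params('wrist'); im=shot('wrist','w11.png')
ps=np.radians(-18.88);R=np.array([[np.cos(ps),-np.sin(ps)],[np.sin(ps),np.cos(ps)]])
for nm,img,pp in(('init',cv2.imread('pics/w3.png'),p3),('now',im,p)):
    hsv=cv2.cvtColor(img,cv2.COLOR_BGR2HSV)
    m=((hsv[...,0]<20)&(hsv[...,1]>150)&(hsv[...,2]>100)).astype(np.uint8)
    n,l,st,ce=cv2.connectedComponentsWithStats(m)
    for i in range(1,n):
        if st[i,4]>100 and st[i,1]<260 and st[i,3]<100:
            rr,cc=np.where(l==i); q=line_at_z(pp,rr,cc.astype(float),.098)[:,:2]
            L=(q-[.5581,-.2368])@R; print(nm,st[i],'local y range',np.percentile(L[:,1]*1e3,[2,50,98]).round(1),'x',np.percentile(L[:,0]*1e3,[1,99]).round(1))
cv2.imwrite('pics/w11z.png',im[20:300,90:410].repeat(2,0).repeat(2,1))
```

```text
init [148 155  23  72 923] local y range [-83.  -76.8 -70. ] x [-35.2  26. ]
init [ 328  155   23   72 1010] local y range [70.  77.3 86.6] x [-35.9  25.3]
init [470 245  42  28 855] local y range [214.3 233.  256.6] x [48.4 76.5]
now [120 177  11  77 126] local y range [-87.1 -86.5 -84.8] x [-27.5  27. ]
now [367 177   9  76 158] local y range [85.3 86.3 87. ] x [-27.6  26.4]
```

View pics/w11z.png

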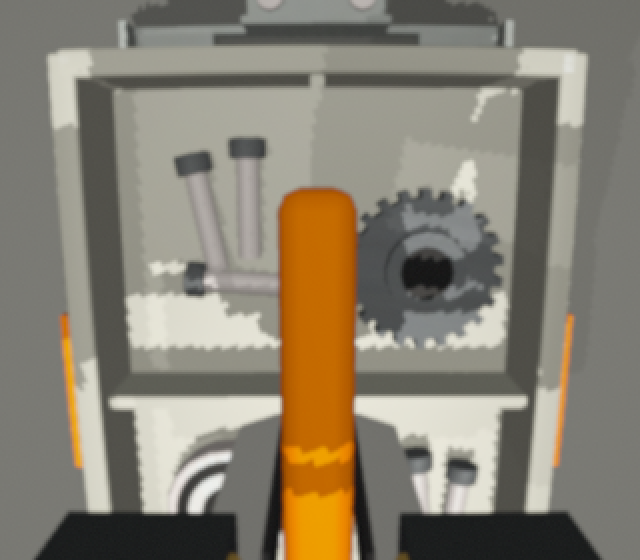

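Run:
```python
from hf import *
import pickle
p3=pickle.load(open('p3.pkl','rb')); p=vision.camera_params('wrist'); 
ps=np.radians(-18.88);R=np.array([[np.cos(ps),-np.sin(ps)],[np.sin(ps),np.cos(ps)]])
for nm,img,pp,rows,lr in(('init',cv2.imread('pics/w3.png'),p3,range(168,212,4),((140,160),(338,360))),('now',cv2.imread('pics/w11.png'),p,range(185,245,5),((112,127),(370,385))),('w9',cv2.imread('pics/w9.png'),p,range(185,245,5),((112,127),(370,385)))):
    f=img[...,2].astype(float)-img[...,0]
    for (lo,hi),s in zip(lr,(1,-1)):
        c=edge_y(f,rows,lo,hi,s); L=(line_at_z(pp,list(rows),c,.098)[:,:2]-[.5581,-.2368])@R
        print(nm,s,(L[:,1]*1e3).round(1),c[[0,-1]])
```

```text
init 1 [-87.  -87.1 -87.1 -87.1 -87.1 -87.2 -87.1 -87.1 -87.1 -87.1 -87.1] [147.8998 150.8643]
init -1 [87.1 87.1 87.2 87.1 87.1 87.2 87.2 87.1 87.1 87.2 87. ] [350.1773 347.0972]
now 1 [-87.1 -87.3 -87.4 -87.3 -87.4 -87.3 -87.4 -87.4 -87.5 -87.4 -87.5 -87.1] [120.3201 126.    ]
now -1 [87.4 87.4 87.4 87.4 87.4 87.4 87.6 87.6 87.5 87.6 87.6 87.6] [375.83   370.5063]
w9 1 [-88.8 -88.7 -88.7 -88.7 -88.7 -88.7 -88.7 -88.7 -88.7 -88.7 -88.7 -88.7] [118.005  123.8475]
w9 -1 [90.7 90.6 90.7 90.7 90.7 90.7 90.7 90.7 90.7 90.7 90.7 90.8] [380.4286 374.8772]
```

Both clip tops are back at ±87.4 mm (±87.1 mm at the start, 89–91 mm while deflected), so both clips are snapped shut. Unload, release, retreat straight up.

{"name": "arm_command", "arguments": {"plan": [1,0,0,0.002,0,1,0,0,0.002,0,0.6,0,0,0.002,0,0.2,0,0,0.002,0,0,0,0,0.002,0,0,0,0,0.002,0,0,0,0,0.002,0,0,0,0,0.002,0]}}

```text
time_s: 18.0
ee_pos: [0.5583, -0.2354, 0.3406]
eef_rot: [-3.142, 0.0, 2.809]
force: [-0.7, -0.7, 0.7]
grip_width: 0.047
```

{"name": "arm_command", "arguments": {"plan": [0,0,0,0.02,0,0,0,0,0.06,0,0,0,0,0.12,0,-0.5,0,0,0.16,0,-1,0,0,0.16,0,-1,0,0,0.16,0,-1,0,0,0.16,0,-1,0,0,0.16,0]}}

```text
time_s: 18.8
ee_pos: [0.5583, -0.2354, 0.4037]
eef_rot: [3.141, -0.002, 2.809]
force: [0.5, -0.5, 0.4]
grip_width: 0.0833
```

Run:
```python
from hf import *
o=sensors.get_obs();print(o['time_s'],o['ee_pos'],np.degrees(o['eef_rot']),o['force'],o['grip_width'])
p=vision.camera_params('wrist'); img=shot('wrist','w12.png'); a=shot('scene','s12.png')
ps=np.radians(-18.88);R=np.array([[np.cos(ps),-np.sin(ps)],[np.sin(ps),np.cos(ps)]])
f=img[...,2].astype(float)-img[...,0]
for s in(-1,1):
    q=[]; rows=None
    for x in np.linspace(-.02,.02,5):
        pt=proj('wrist',[[*(R@[x,s*.0874]+[.5581,-.2368]),.098]])[0]; r=int(round(pt[0])); c=edge_y(f,[r],int(pt[1])-7,int(pt[1])+8,-s)
        q.append(((line_at_z(p,[r],c,.098)[0,:2]-[.5581,-.2368])@R)[1]*1e3)
    print(s,np.round(q,1))
for n in ('left_rib','right_rib','gear','bearing'):
    print(n,[(r['at'],r['confidence']) for r in vision.pinpoint(n,'wrist')[:1]])
cv2.imwrite('pics/m12.png',np.hstack([cv2.resize(img,(400,300)),cv2.resize(a[90:250,140:353],(400,300))]))
```

```text
18.8 [ 0.5583 -0.2354  0.4037] [179.9913  -0.0866 160.9308] [ 0.4691 -0.5411  0.3614] 0.08332256556670721
-1 [-87.2 -87.2 -87.3 -87.4 -87.4]
1 [87.3 87.3 87.3 87.3 87.2]
left_rib [([191.7, 334.2], 0.77)]
right_rib [([190.9, 161.1], 0.83)]
gear [([145.0, 292.6], 0.58)]
bearing [([237.3, 213.5], 0.74)]
```

View pics/m12.png

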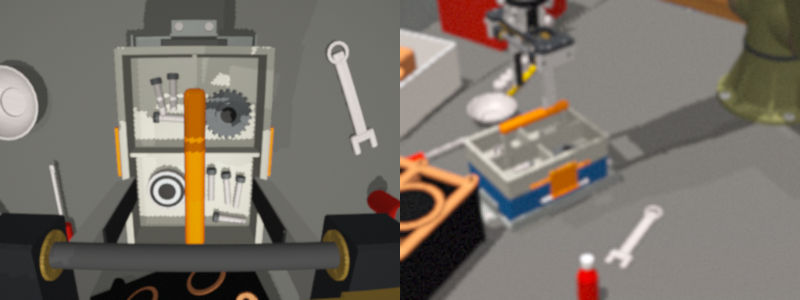

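Both clips are closed, the gear and bearing are in place, the gripper is clear and nothing else has moved. Handing in.

```bash
python3 -c "
from station import job
print(job.hand_in())"
```

```text
the job is handed in; nothing more can be done
None
```

The parts tray is stacked on the blue base tray, fully home with both orange clips snapped over its ribs, and I have let go and handed the job in. It took about 19 s of the 51 s allowed.

**How it went**
- **Locating the base:** The wrist camera put it at about (0.558, −0.237), yaw −18.9°. That is shifted about 12 mm toward +x in its frame.
- **Lowering:** All four lugs entered the sockets with no side force.
- **Pressing:** The highest push I read was about 4 N while the clips were giving, and 7.5 N in the final confirming press. That is roughly 10 N and 14 N with the tray's weight. Forces were only read between steps, so the peak as the clips snapped was not recorded.

**Last checks**
- **Height:** The tray stopped hard at about 70 mm, the home height.
- **Clips:** After release both clip tops were at ±87.3 mm, against ±87.1 mm closed at the start and 89–91 mm while pushed out.
- **Level:** The tool orientation was within 0.1° of vertical at home. I did not measure the tray's own tilt after letting go.
- **Contents and bench:** The gear and the bearing are in their compartments. The bystanders visible in the last pictures look undisturbed; the tap handle was not in those views. The gripper is clear of the tray.

**Where measurements disagreed**
- **Camera offset:** The wrist camera read about 1.3 mm to one side of the gripper, and I corrected for this.
- **Rim fit:** The automatic fit of the tray rim failed on shadows, so I used the handle fit and a visual overlay instead.

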